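# Press the tilt plate's sprung corner to its mark

## Robot

A 6-joint arm with a two-finger parallel gripper is mounted at the origin on a cart in front of the work surface, level with it; the furniture and walls round the work are solid. World frame = base frame: x ahead of the robot, y to its left, z up, the work surface at z = 0. Lengths are in m, angles in rad, forces in N, time in s.
With the tool pointing down it reaches from about 0.375 to 0.975 m from the base axis. Payload 3.8 kg.
Tool frame: the origin (TCP) lies midway between the tips of the shut fingers; the grasp point (between the pads) lies 19 mm behind it; z points along the fingers, y is the direction in which the jaws open and shut (so a half turn about z gives the same grasp; the last joint's range is limited). The gripper opens to 85 mm and grips with 20 to 120 N. Pads are 22 mm wide; open, the fingers measure 114 mm over their backs; the gripper's body (76 mm by 85 mm) begins 54 mm behind the grasp point. The pads swing forward as they close: fully open they stand 13 mm farther back than shut.
Start: joints at [1.229, 0.264, 1.604, -0, 1.274, -0.037], TCP at [0.203, 0.644, 0.231] pointing down, gripper open.
Joint ranges: [-2.63, 2.63], [-0.94, 2.18], [0.31, 2.57], [-1.31, 4.45], [0, 2.66], [-2.55, 2.55]. Speed limits (rad/s): [2.57, 2.57, 3.14, 3.14, 3.14, 3.14].

## Interface

Orientations are given as a rotation vector (axis times angle).
In Python, from workcell import bot gives the robot as it stands.
- The arm moves only by the shell command python3 -m inch 'ROWS' [FORCE]. ROWS is JSON, a list of rows, each an object of numbers: "dx", "dy", "dz": the shift along the tool's x, y, z in m; "ax", "ay", "az": the turn, a rotation vector about the tool's x, y, z in degrees; "fingers": the opening, from -1 (shut) to 1 (fully open). A call has 1 to 20 rows; each row is the pose to reach, as a shift and turn from the pose measured when the call began, along the tool's axes at that moment; what a row does not reach only later rows make up. A row lasts 1/8 s, in which the tool goes at most 62.5 mm and 10.7 degrees, less where a joint would pass 70% of its speed; a pose out of reach is approached as far as the arm can. A call with a gripper value outside its range is refused whole. The fingers move at their own pace and stop on an object; FORCE is the grip in N (left out, the last holds). Time passes only in rows, so rows that repeat a pose let the fingers close. It gives the time, the measured TCP pose, the force and the opening at its end, in the units of the state.
- bot.read_state(): the state, without advancing time (a new reading comes with each control period).
- bot.read_camera(name): name is "side" or "top"; returns (picture, depth): 400x640x3 uint8, blue, green, red; 400x640 float32, m along the optical axis (not along the pixel's ray), 0 where there is no reading.
- bot.get_calibration(name): a dict with "intrinsics" (3x3 intrinsics, pixels), "distortion" ([k1, k2, p1, p2, k3] as OpenCV has them; the pictures are not rectified), "view" (4x4, takes a point from world to camera coordinates). Camera axes: x right, y down, z forward; pixel columns grow to the right and rows downward; lengths in m; the calibration is good to about 2 mm. A picture is of the moment at which its call begins. get_calibration takes no time and is no camera call.
- bot.finish_job(): hands the job in, once; it reports no verdict.
Trained networks look in the newest picture that a camera, given by its name, has taken for a name from the list of things; names that differ only in an ending like _2 or _b are one class to them, and where a whole thing is asked for, a point or a joint stands for the part that bears it (a point fixed in the world has none). Each returns a list of dicts, best first, with "p" (0 to 1); they miss things now and then, are a little off and sometimes report something else, mostly with a low value. They report only what shows in the picture. A call takes as long as a camera call.
- bot.masks_of(camera, thing): "region" (400x640 bool, what is visible of it) and "box" ([left, top, right, bottom] in pixels, round what is visible of it).
The state is a dict: "time": time; "q": joint angles; "joint_vel": joint speeds; "joint_torque": joint torques, N m; "tool_pos": TCP position; "tcp_rot": TCP orientation; "wrist_force": force on the tool from outside, world axes, zero at the start; "torque": the same for the moment, N m; "width": opening from 0.0 (shut) to 1.0 (fully open).
Only numpy, scipy, OpenCV 4.12 (cv2) and the standard library are available. Lean on these libraries where they do the work, as an engineer would, in place of code of your own. Each camera call takes 0.05 s, during which the arm holds its last target. There are 200 camera calls.

## Task

One of the tilt mount's two graduated posts has its collar set part-way up the scale; the other post's collar is parked at the foot. With the fingertips, press down the plate's corner beside the part-way collar until its pointer stands level with that collar, not past it, and hold it there for about two seconds; then ease the corner back up slowly, without letting it snap, and take the hand away. Leave the other sprung corner and the bottle, jar and cup alone, and do not grasp or lift anything.

Things in the scene. Friction and masses are not known exactly. Their poses are not given: they have to be found in the camera images.
- tilt_mount: grey L-shaped foot, screwed down. Origin on the worktop under the pivot, at the L's far corner; z up. Two arms (36 mm wide, 12 mm high) lead from there towards -x+y (left) and -x-y (right) of this frame, each with an upright 8 mm steel post 133 mm from the pivot, top 88 mm above the worktop, dark rings every 5 mm
- plate_center (a point): middle of the top face of the aluminium plate above the L: 115 mm square, 10 mm thick, top 70 mm above the worktop when up. Pivoted at its far corner; its left and right corners stand on springs and carry a press pad and a pointer each; the fourth corner, towards the robot, hangs free (pressing there moves both sprung corners)
- pad_left (a point): centre of the top of the round rubber press pad (24 mm across) on the left spring corner of the tilt plate, 85 mm from the pivot; 72.5 mm above the worktop when the plate is up. The pad goes down when pressed; the plate's top face is 2.5 mm lower.
- pad_right (a point): centre of the top of the round rubber press pad (24 mm across) on the right spring corner of the tilt plate, 85 mm from the pivot; 72.5 mm above the worktop when the plate is up. The pad goes down when pressed; the plate's top face is 2.5 mm lower.
- pointer_left (a point): tip of the thin steel pointer that sticks out of the left spring corner, 120 mm from the pivot on the line from the pivot through the press pad (35 mm beyond the pad's centre); 65.5 mm above the worktop when the plate is up, so it goes down 1.4 times as far as the pad.
- pointer_right (a point): tip of the thin steel pointer that sticks out of the right spring corner, 120 mm from the pivot on the line from the pivot through the press pad (35 mm beyond the pad's centre); 65.5 mm above the worktop when the plate is up, so it goes down 1.4 times as far as the pad.
- tilt_left (a joint): tilt that lowers the left sprung corner, rad: 0 up, grows as it is pressed, hard stop 0.24. Per rad the pointer goes down 0.12 m, the pad 0.085 m. Preloaded, damped return spring: about 2 N on the pad start it, about 8 N hold it at 0.16. Pressing this pad does not move the right corner. Let go suddenly, it snaps back at 2 rad/s or more, slower if eased up at under 0.1 m/s at the pad
- tilt_right (a joint): tilt that lowers the right sprung corner, rad: 0 up, grows as it is pressed, hard stop 0.24. Per rad the pointer goes down 0.12 m, the pad 0.085 m. Preloaded, damped return spring: about 2 N on the pad start it, about 8 N hold it at 0.16. Pressing this pad does not move the left corner. Let go suddenly, it snaps back at 2 rad/s or more, slower if eased up at under 0.1 m/s at the pad
- index_collar: the mark: black round collar, 18 mm across, 8 mm high, with a thin steel line round its middle, clamped part-way up the left or the right post (it may be either; the pointer of that corner ends about 4 mm short of the collar). Origin at the middle of the collar, 43 to 57 mm above the worktop; the pointer must come level with it. It does not move.
- parked_collar: a collar of the same make, parked at the foot of the other post, origin 22 mm above the worktop: of no account. It does not move.
- reagent_bottle: white reagent bottle with a blue cap, 46 mm across, 96 mm high, loose, upright; origin at the centre of its underside; leave alone
- stain_jar: squat white jar with a red lid, 62 mm across, 60 mm high, loose, upright; origin at the centre of its underside; leave alone
- white_cup: white sample cup with a white lid, 62 mm across, 66 mm high, loose, upright; origin at the centre of its underside; leave alone

How it is judged:
By the outcome, as a careful person would: the job done as asked, in the order asked, and still so for the second after the job is handed in, with the robot touching nothing.
It also fails if it takes over 32 s, if anything falls off the work surface, if the arm or the gripper's body presses on something with over 40 N, if the wrist force passes 120 N, or if a joint passes its speed limit or range.

## Working session

There is one attempt and no reset: what is moved stays moved. The work goes in short steps, Python scripts to look and compute and a shell command to move; the robot and the scene stay as the last step left them, time stands still between calls to the robot, and variables do not carry over. Pictures are saved under pics/ and viewed, about 8 in all and at most 12, crops included, and the job is handed in when it is done.

```bash
mkdir -p pics; python3 - <<'E'
from workcell import bot
import cv2,numpy as np
s=bot.read_state();print(s)
for n in("top","side"):
    im,d=bot.read_camera(n);cv2.imwrite(f"pics/{n}0.png",im);np.savez(f"{n}0.npz",im=im,d=d)
    c=bot.get_calibration(n);print(n,c)
    for t in("tilt_mount","plate_center","pad_left","pad_right","pointer_left","index_collar","parked_collar","reagent_bottle","stain_jar","white_cup"):
        print(t,[(round(m["p"],2),list(np.round(m["box"]))) for m in bot.masks_of(n,t)[:2]])
E
```

```text
{'time': 0.0, 'q': array([ 1.22910661e+00,  2.64787041e-01,  1.60535478e+00, -1.49958462e-05,
        1.27368012e+00, -3.69058435e-02]), 'joint_vel': array([ 7.28380401e-04, -1.44139687e-04,  9.50094157e-05, -1.30771278e-04,
        4.75709411e-04,  1.00242514e-03]), 'joint_torque': array([ 1.68012695e-03, -5.15096748e+01, -3.67320836e+01,  3.03599109e-04,
        1.30232685e-02,  2.83037815e-05]), 'tool_pos': array([0.20232927, 0.64321311, 0.22994956]), 'tcp_rot': array([-0.47683383, -3.1047826 ,  0.00344299]), 'wrist_force': array([ 0.55266896, -0.05565219,  0.26206235]), 'torque': array([ 0.05124588, -0.02345627,  0.01185103]), 'width': 0.9995885500782775}
top {'intrinsics': array([[368.01848174,   0.        , 324.33888348],
       [  0.        , 368.01848174, 200.85251339],
       [  0.        ,   0.        ,   1.        ]]), 'distortion': array([0.02182732, 0.        , 0.        , 0.        , 0.        ]), 'view': array([[ 0.00506829, -0.99986953,  0.01533737, -0.15303613],
       [-0.99334333, -0.00679909, -0.11499046,  0.51001085],
       [ 0.11507973, -0.01465247, -0.99324819
[... 1792 characters left out ...]
t [(0.93, [np.float64(233.0), np.float64(185.0), np.float64(296.0), np.float64(230.0)])]
pad_right [(0.84, [np.float64(236.0), np.float64(187.0), np.float64(291.0), np.float64(227.0)])]
pointer_left [(0.84, [np.float64(235.0), np.float64(189.0), np.float64(294.0), np.float64(232.0)]), (0.53, [np.float64(221.0), np.float64(176.0), np.float64(293.0), np.float64(247.0)])]
index_collar []
parked_collar []
reagent_bottle [(0.62, [np.float64(324.0), np.float64(155.0), np.float64(336.0), np.float64(187.0)])]
stain_jar [(0.85, [np.float64(344.0), np.float64(150.0), np.float64(373.0), np.float64(177.0)])]
white_cup [(0.72, [np.float64(243.0), np.float64(262.0), np.float64(274.0), np.float64(309.0)])]
```

View pics/top0.png

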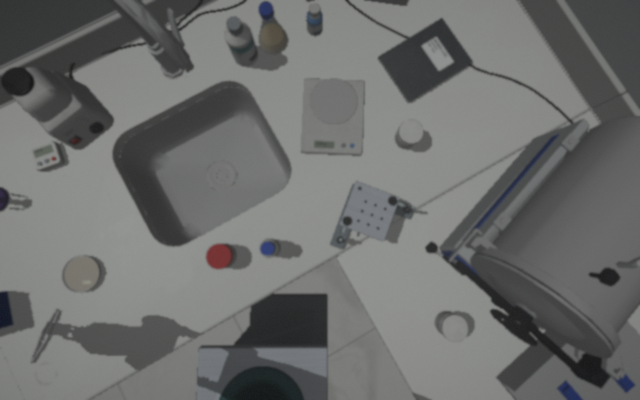

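View pics/side0.png

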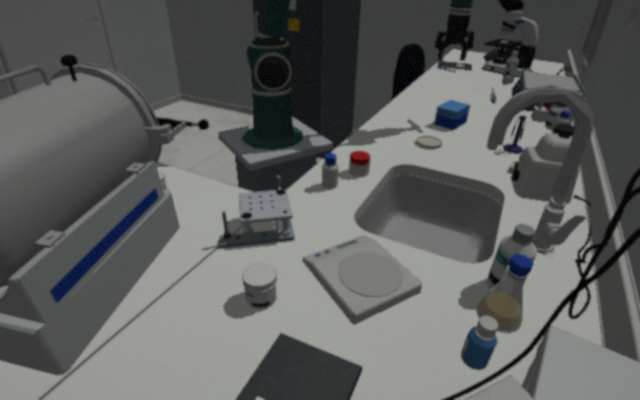

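The top view has the plate at about (371,211), with dark pads near (348,221) and (392,201). The side view has the mount at about (260,215), with posts near (225,225) and (280,185). I'll enlarge both and compute positions.

```bash
cat > h.py <<'E'
from workcell import bot
import numpy as np,cv2
def ray_z(n,uv,z):
    c=bot.get_calibration(n);V=np.array(c["view"])
    p=cv2.undistortPoints(np.array([[uv]],float),c["intrinsics"],c["distortion"])[0,0]
    R,t=V[:3,:3],V[:3,3];o=-R.T@t;d=R.T@np.array([*p,1]);return o+d*(z-o[2])/d[2]
def proj(n,P):
    c=bot.get_calibration(n);V=np.array(c["view"])
    return cv2.projectPoints(np.atleast_2d(P).astype(float),cv2.Rodrigues(V[:3,:3])[0],V[:3,3],c["intrinsics"],c["distortion"])[0][:,0]
E
python3 - <<'E'
from h import *
for u in((348,221),(392,201)):print(ray_z("top",u,.0725))
a=np.load("top0.npz")["im"][170:255,320:430];b=np.load("side0.npz")["im"][165:255,205:305]
f=lambda x:cv2.convertScaleAbs(cv2.resize(x,None,fx=6 if x is a else 6,fy=6,interpolation=cv2.INTER_CUBIC),alpha=1.4)
cv2.imwrite("pics/c1.png",f(a));cv2.imwrite("pics/c2.png",f(b))
E
```

```text
[ 0.45795956 -0.20619465  0.0725    ]
[ 0.50681635 -0.31237282  0.0725    ]
```

View pics/c1.png

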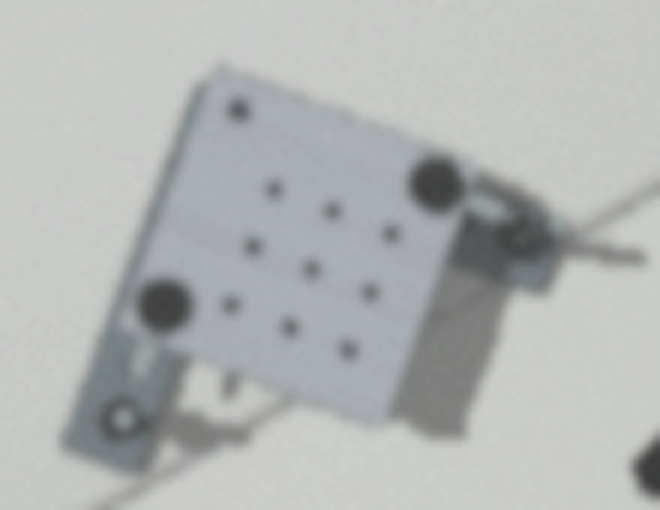

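View pics/c2.png

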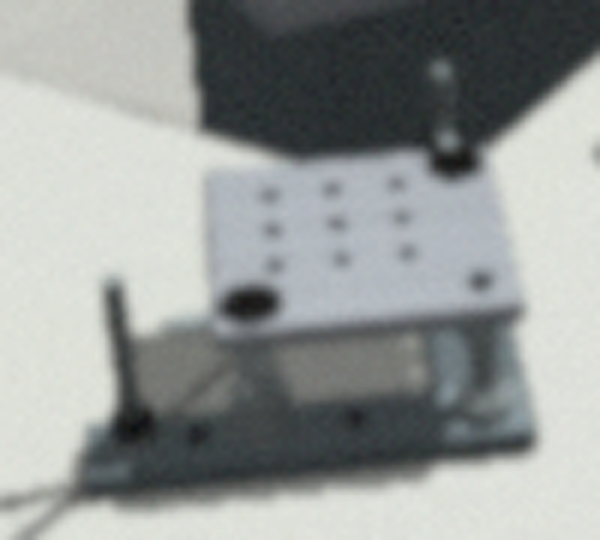

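```bash
cat >> h.py <<'E'
from scipy.optimize import least_squares
g=lambda x,y,u0,v0:((x+.5)/6-.5+u0,(y+.5)/6-.5+v0)
obs=[("top","pl",g(164,306,320,170)),("top","pr",g(437,184,320,170)),("top","tl",g(123,418,320,170)),
("side","pr",g(250,303,205,165)),("side","tl",g(440,66,205,165)),("side","tr",g(113,281,205,165))]
def pts(p):
    x,y,a=p;o=np.array([x,y,0]);l=np.array([np.cos(a+2.35619),np.sin(a+2.35619),0]);r=np.array([np.cos(a-2.35619),np.sin(a-2.35619),0]);z=np.array([0,0,1])
    return dict(pl=o+.085*l+.0725*z,pr=o+.085*r+.0725*z,tl=o+.133*l+.088*z,tr=o+.133*r+.088*z,ptl=o+.12*l+.0655*z,c=o+(l+r)*.0575+.07*z,o=o,l=l,r=r)
def fit():
    f=lambda p:np.concatenate([proj(n,pts(p)[k])[0]-uv for n,k,uv in obs])
    s=least_squares(f,[.54,-.24,.0]);return s.x,s.fun
E
python3 - <<'E'
from h import *
p,r=fit();print(p,np.round(r.reshape(-1,2),2));P=pts(p)
for k in P:print(k,P[k].round(4))
for n,u,v in(("side",205,165),("top",320,170)):
    V=bot.get_calibration(n)["view"];print(n,"cam",-V[:3,:3].T@V[:3,3])
    G=lambda q:((proj(n,q)[0]+.5-[u,v])*6-.5).round(0)
    print("pl",G(P["pl"]),"ptr",G(P["ptl"]))
    for h in(0,.022,.043,.05,.057,.07,.088):
        q=P["tl"].copy();q[2]=h;print(h,G(q),G(P["tr"]*[1,1,0]+[0,0,h]))
for t in("white_cup","reagent_bottle","stain_jar"):
    m=bot.masks_of("top",t)
    if m:b=m[0]["box"];print(t,ray_z("top",((b[0]+b[2])/2,(b[1]+b[3])/2),.06))
E
```

```text
[ 0.53912758 -0.2323424   0.43112101] [[-0.31 -0.2 ]
 [-0.56 -0.42]
 [-0.07 -0.04]
 [-0.17 -0.37]
 [-0.53  0.45]
 [-0.41 -0.33]]
pl [ 0.4594 -0.2029  0.0725]
pr [ 0.5096 -0.3121  0.0725]
tl [ 0.4144 -0.1862  0.088 ]
tr [ 0.493  -0.3571  0.088 ]
ptl [ 0.4266 -0.1907  0.0655]
c [ 0.4653 -0.2663  0.07  ]
o [ 0.5391 -0.2323  0.    ]
l [-0.9379  0.3469  0.    ]
r [-0.3469 -0.9379  0.    ]
side cam [ 1.16507222 -0.54591353  0.55252217]
pl [452. 160.] ptr [443. 131.]
0 [445. 244.] [138. 470.]
0.022 [443. 202.] [131. 424.]
0.043 [441. 161.] [125. 379.]
0.05 [440. 147.] [123. 364.]
0.057 [440. 133.] [121. 349.]
0.07 [439. 106.] [116. 320.]
0.088 [437.  69.] [111. 279.]
top cam [ 0.4042553  -0.13641679  0.95115766]
pl [162. 305.] ptr [131. 388.]
0 [111. 420.] [505. 240.]
0.022 [114. 420.] [517. 235.]
0.043 [116. 419.] [529. 231.]
0.05 [117. 419.] [533. 229.]
0.057 [118. 419.] [537. 227.]
0.07 [120. 418.] [545. 224.]
0.088 [123. 418.] [556. 220.]
white_cup [ 0.68120272 -0.36114068  0.06      ]
reagent_bottle [ 0.38902081 -0.01756995  0.06      ]
stain_jar [0.37400566 0.08983494 0.06      ]
```

```bash
python3 - <<'E'
from h import *
# average several frames to cut the noise
A=np.mean([bot.read_camera("top")[0].astype(float) for _ in range(6)],0)
B=np.mean([bot.read_camera("side")[0].astype(float) for _ in range(6)],0)
np.savez("avg.npz",A=A,B=B)
a=A[230:250,328:368];b=B[170:205,265:300]
f=lambda x,s:cv2.resize(np.clip((x-x.min())/(np.percentile(x,s)-x.min()),0,1)**.6*255,None,fx=14,fy=14,interpolation=cv2.INTER_CUBIC)
x=np.clip(f(a,99),0,255).astype(np.uint8);y=np.clip(f(b,90),0,255).astype(np.uint8)
W=np.zeros((280+490,560,3),np.uint8);W[:280]=x;W[280:,:490]=y
cv2.imwrite("pics/z1.png",cv2.resize(W,None,fx=.75,fy=.75))
print(np.round(A[230:250,332:366].mean(2)).astype(int))
print(np.round(B[174:198,270:290].mean(2)).astype(int))
E
```

```text
[[141 138 126 106  94  91  90  88  86  92 107 114 110 100  91  89  87  84
   88 103 119 125 125 122 123 122 121 122 123 123 123 123 123 124]
 [140 134 120 101  92  90  90  88  86  92 107 112 106  95  89  88  85  83
   92 111 129 134 132 129 126 118 113 115 118 122 123 124 123 123]
 [138 129 111  97  90  90  90  89  86  91 101 105 101  93  89  87  84  85
  101 122 136 139 138 136 127 112 102 105 114 121 122 122 123 123]
 [134 121 103  93  91  90  90  89  88  91  96  96  94  91  89  85  82  89
  107 128 139 141 141 138 126 107  96 104 119 126 125 121 120 121]
 [130 112  97  92  91  91  90  89  88  91  93  91  90  89  88  84  82  90
  110 131 140 141 141 138 126 106  96 109 127 134 131 127 122 120]
 [126 106  94  91  91  90  88  85  83  85  88  89  90  88  87  83  84  94
  114 133 140 141 141 138 127 109 104 117 132 139 138 134 129 125]
 [120 101  92  90  90  87  80  74  72  76  82  87  89  88  85  83  87 101
  121 135 139 141 141 139 130 120 119 128 136 139 139 136 132 127]
 [112  97  91  89  86  78  70  69  72  74  77  84  88  87  83  83  89 104
  122 131 133 136 139 139 136 132 133 1
[... 3061 characters left out ...]
  98 120
  142 153]
 [ 87  94  93  93  90  81  61  42  43  46  44  34  29  40  66  95 121 142
  153 157]
 [114 119 120 118 113 100  73  42  26  25  22  22  22  33  60  96 129 148
  156 158]
 [125 128 127 127 123 108  77  44  26  21  23  21  23  37  61  96 128 146
  155 157]
 [125 125 126 128 126 114  90  64  46  36  31  37  47  60  80 106 129 144
  154 158]
 [114 112 120 126 128 124 112  96  80  66  62  68  81  92 107 121 132 144
  153 158]
 [102  99 112 125 129 129 124 119 110 100  97 102 110 118 124 128 134 142
  151 156]
 [109 106 117 126 131 130 130 129 126 122 121 123 126 128 130 131 133 138
  147 155]
 [123 123 126 130 131 131 132 131 131 130 129 130 130 131 130 131 132 134
  144 153]]
```

View pics/z1.png

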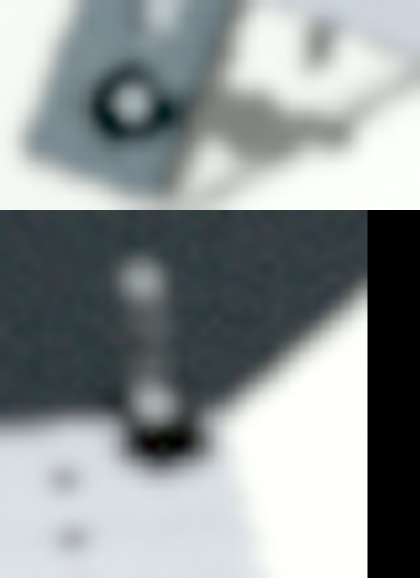

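The right post (side crop, lower left) has its collar at the foot, so the left corner is the one to press. In the side view the left collar hides behind the pad, and only the pointer shows, near (279,188). The top view shows the collar's shadow around (352,241). I'll get the collar height from the depth and the shadow.

```bash
python3 - <<'E'
from h import *
p,_=fit();P=pts(p)
D=np.mean([np.where((d:=bot.read_camera("top")[1])>0,d,np.nan) for _ in range(6)],0)
c=bot.get_calibration("top");V=c["view"];R,t=V[:3,:3],V[:3,3]
vv,uu=np.mgrid[232:248,334:360]
q=cv2.undistortPoints(np.stack([uu,vv],-1).reshape(-1,1,2).astype(float),c["intrinsics"],c["distortion"])[:,0].reshape(16,26,2)
d=D[232:248,334:360];X=np.concatenate([q*d[...,None],d[...,None]],-1);W=(X-t)@R
print(np.round(W[...,2]*1000)[:, :20])
# shadow render fit
A=np.load("avg.npz")["A"].mean(2)
from scipy.ndimage import gaussian_filter
S=5;u0,v0,w,h_=336,234,30,14
vg,ug=np.mgrid[0:h_*S,0:w*S];U=u0+(ug+.5)/S-.5;Vv=v0+(vg+.5)/S-.5
q=cv2.undistortPoints(np.stack([U,Vv],-1).reshape(-1,1,2),c["intrinsics"],c["distortion"])[:,0]
dr=np.c_[q,np.ones(len(q))]@R;o=-R.T@t;G=(o+dr*((0-o[2])/dr[:,2])[:,None])[:,:2]
def capsule(a,b,r):
    ab=b-a;s=np.clip(((G-a)@ab)/(ab@ab),0,1);return np.hypot(*(G-a-s[:,None]*ab).T)<r
def model(x):
    sx,sy,h,sig,dx,dy=x;s=np.array([sx,sy]);e=np.array([dx,dy]);b=P["tl"][:2]+e
    L=P["l"][:2]
    m=capsule(b,b+s*.088,.004)|capsule(b+s*(h-.004),b+s*(h+.004),.009)|capsule(P["o"][:2]+e+.1*L+s*.0655,P["o"][:2]+e+.12*L+s*.0655,.0015)
    k=m.reshape(h_*S,w*S).astype(float);k=gaussian_filter(k,sig*S);return k.reshape(h_,S,w,S).mean((1,3))
im=A[v0:v0+h_,u0:u0+w];shade=(144-im)/(144-88)
ii,jj=np.mgrid[v0:v0+h_,u0:u0+w]
mask=(jj-350.3+ (ii-238)*.42>0)&(jj<=359)&~(np.abs(ii-(250-(jj-345)*15/23))<2.2)
from scipy.optimize import minimize
def cost(x):return ((model(x)-np.clip(shade,0,1))[mask]**2).sum()+ (x[4]**2+x[5]**2)/.002**2*.3
for h0 in(.045,.05,.055):
    best=minimize(cost,[-.08,-.66,h0,.8,0,0],method="Nelder-Mead",options=dict(initial_simplex=np.array([[-.08,-.66,h0,.8,0,0]]+[list(np.array([-.08,-.66,h0,.8,0,0])+np.eye(6)[i]*[.05,.05,.006,.3,.002,.002][i]) for i in range(6)]),maxiter=800))
    print(best.x.round(4),best.fun)
x=best.x
np.set_printoptions(linewidth=200)
print((np.where(mask,shade,np.nan)*100).round()[:, 10:26]);print((model(x)*100).round()[:,10:26])
E
```

```text
[[10. 12. 12. 12. 11. 11. 12. 14. 65. 66. 66. 11. 11. 12. 12. -1. -1. -1.
  -1. -1.]
 [10. 11. 12. 11. 11. 11. 12. 12. 66. 11. 11. 12. 10. 13. 12. -1.  0. -0.
  -1. -0.]
 [12. 11. 11. 13. 11. 12. 10. 11. nan 10. 12. 12. 11. 11.  8. -1.  0.  1.
  -1. -0.]
 [nan 12. 12. 11. 12. 13. 11. 11. 12. 12. 11. 13. 12. 10.  0.  0.  0.  0.
  -2.  1.]
 [11. 12. 11. 11. 54. 55. 54. 54. nan 11. 12. 12. 10. 12. -1. -2.  0. -1.
  -1. -1.]
 [11. 12. 10. 54. 54. 54. 55. 56. 53. 10. 11. 11. 11.  0. -1.  0.  0.  1.
  -1. -2.]
 [12. nan nan 54. 54. 87. 88. 88. 55. 55. 12. 10. 11. -1. nan -1. -1.  0.
  -1. -1.]
 [11. 12. 53. 54. 61. 88. 88. 89. 87. 54. 11. 10. 10. -2. -1. -1. -1. nan
  -0. -1.]
 [11. 11. 52. 55. 56. 85. 87. 88. 55. 54. 12. 10. -1.  0. -1. -0. -0. -2.
  -1. -0.]
 [11. 12. 17. 54. 54. 55. 55. 55. 55. 12. 13. 12. -1.  0. -0.  0. nan  2.
  -1. -0.]
 [12. 11. 11. 18. 55. 55. 55. 55. 12. 11. 12. 10. -0.  1. -1. -1.  0. -1.
  -1. -1.]
 [12. 12. 11. 12. 12. 12. 10. 12. 12. 12. 11.  0. -0. -1. -0. -1. -0. -0.
  -1. -2.]
 [12. 12. 11. 11. 11. 12. 11. 11. 13. 11. 11. -2. -0. -0. -0.  0.  0. -0.
  -4. 
[... 2165 characters left out ...]
 36.  20.  13.   9.   6.   4.   3.]
 [ 80.  83.  90.  96.  98.  98.  97.  93.  82.  63.  44.  33.  27.  23.  19.  15.]
 [ 86.  91.  96.  99. 100. 100. 100.  99.  95.  86.  75.  67.  62.  58.  52.  44.]
 [ 65.  78.  91.  97.  99. 100. 100.  99.  97.  92.  88.  86.  85.  83.  81.  72.]
 [ 33.  52.  74.  88.  94.  96.  96.  94.  87.  78.  73.  73.  76.  79.  80.  74.]
 [ 11.  25.  47.  65.  74.  79.  80.  75.  63.  47.  39.  39.  43.  47.  50.  47.]
 [  2.   8.  19.  31.  40.  45.  46.  41.  30.  18.  12.  11.  13.  16.  18.  17.]
 [  0.   2.   5.   8.  12.  14.  15.  13.   8.   4.   2.   2.   2.   3.   3.   3.]
 [  0.   0.   1.   1.   2.   2.   3.   2.   1.   0.   0.   0.   0.   0.   0.   0.]]
```

Depth puts the collar top at about 54.5 mm, or 54.8 mm after bias correction, so its centre is at about 50.7 mm. The shadow fit gives 49.8 mm. I'm aiming for tilt_left ≈ 0.123 rad, with the pad down about 10.5 mm.

```bash
cat >> h.py <<'E'
from scipy.spatial.transform import Rotation as Ro
def togo(target,xdir=None):
    s=bot.read_state();R=Ro.from_rotvec(s["tcp_rot"]);print("pos",s["tool_pos"].round(4),"d_tool",(R.inv().apply(np.array(target)-s["tool_pos"])).round(4))
    if xdir is not None:
        z=np.array([0,0,-1.]);x=np.array(xdir);y=np.cross(z,x);T=Ro.from_matrix(np.c_[x,y,z])
        print("rot deg",np.degrees((R.inv()*T).as_rotvec()).round(2))
E
python3 - <<'E'
from h import *
p,_=fit();P=pts(p);print(Ro.from_rotvec(bot.read_state()["tcp_rot"]).as_matrix().round(3))
for t in([.50,.30,.2],[*P["pl"][:2],.13]):togo(t,P["l"]);togo(t,-P["l"])
E
```

```text
[[-0.954  0.3   -0.   ]
 [ 0.3    0.954 -0.   ]
 [ 0.    -0.    -1.   ]]
pos [0.2026 0.6439 0.2313] d_tool [-0.3869 -0.2388  0.0313]
rot deg [-0.   -0.    2.84]
pos [0.2026 0.6439 0.2313] d_tool [-0.3869 -0.2388  0.0313]
rot deg [   0.     -0.   -177.16]
pos [0.2026 0.6439 0.2313] d_tool [-0.4991 -0.7306  0.1013]
rot deg [-0.   -0.    2.84]
pos [0.2026 0.6439 0.2313] d_tool [-0.4991 -0.7306  0.1013]
rot deg [   0.     -0.   -177.16]
```

```bash
python3 -m inch '[{"dx":-0.04,"dy":-0.024,"az":0.5,"fingers":-1},{"dx":-0.09,"dy":-0.055,"az":1,"fingers":-1},{"dx":-0.14,"dy":-0.086,"az":1.5,"fingers":-1},{"dx":-0.19,"dy":-0.117,"az":2,"fingers":-1},{"dx":-0.24,"dy":-0.148,"az":2.5,"fingers":-1},{"dx":-0.29,"dy":-0.179,"az":2.84,"fingers":-1},{"dx":-0.34,"dy":-0.21,"az":2.84,"fingers":-1},{"dx":-0.375,"dy":-0.245,"az":2.84,"fingers":-1},{"dx":-0.4,"dy":-0.295,"az":2.84,"fingers":-1},{"dx":-0.41,"dy":-0.345,"az":2.84,"fingers":-1},{"dx":-0.42,"dy":-0.395,"az":2.84,"fingers":-1},{"dx":-0.43,"dy":-0.445,"az":2.84,"fingers":-1},{"dx":-0.44,"dy":-0.495,"az":2.84,"fingers":-1},{"dx":-0.455,"dy":-0.545,"az":2.84,"fingers":-1},{"dx":-0.465,"dy":-0.595,"az":2.84,"fingers":-1},{"dx":-0.478,"dy":-0.64,"az":2.84,"fingers":-1},{"dx":-0.488,"dy":-0.68,"dz":0.02,"az":2.84,"fingers":-1},{"dx":-0.496,"dy":-0.715,"dz":0.05,"az":2.84,"fingers":-1},{"dx":-0.499,"dy":-0.7306,"dz":0.08,"az":2.84,"fingers":-1},{"dx":-0.4991,"dy":-0.7306,"dz":0.1,"az":2.84,"fingers":-1}]' 20
python3 - <<'E'
from h import *
p,_=fit();P=pts(p);togo([*P["pl"][:2],.0725],P["l"]);print(bot.read_state()["wrist_force"])
for n in("top","side"):
    im,d=bot.read_camera(n);cv2.imwrite(f"pics/{n}1.png",im)
a=cv2.imread("pics/top1.png")[160:260,310:440];b=cv2.imread("pics/side1.png")[140:240,210:310]
cv2.imwrite("pics/m1.png",cv2.resize(np.hstack([a,b]),None,fx=3.4,fy=3.4,interpolation=cv2.INTER_CUBIC))
E
```

```text
pos [0.2026 0.6439 0.2313] d_tool [-0.4991 -0.7306  0.1588]
rot deg [-0.   -0.    2.84]
[ 0.32369442 -0.32173694 -0.55523159]invalid input at $[0]: expected keys dx, dy, dz, ax, ay, az, fingers
```

View pics/m1.png

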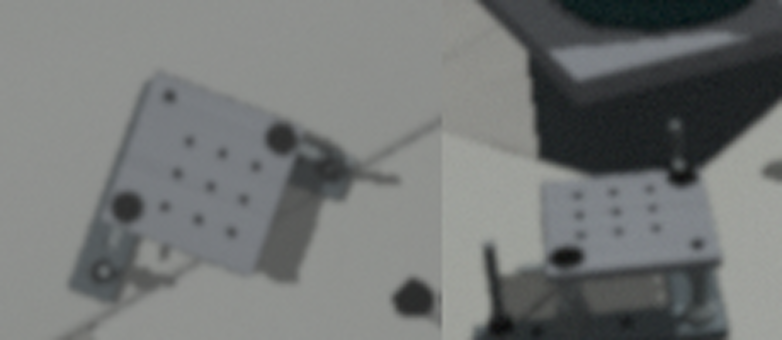

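The call was refused because every row needs all the keys, so nothing moved. The picture shows the same scene as before. I'll resend with complete rows.

```bash
python3 -m inch '[{"dx":-0.04,"dy":-0.024,"dz":0,"ax":0,"ay":0,"az":0.5,"fingers":-1},{"dx":-0.09,"dy":-0.055,"dz":0,"ax":0,"ay":0,"az":1,"fingers":-1},{"dx":-0.14,"dy":-0.086,"dz":0,"ax":0,"ay":0,"az":1.5,"fingers":-1},{"dx":-0.19,"dy":-0.117,"dz":0,"ax":0,"ay":0,"az":2,"fingers":-1},{"dx":-0.24,"dy":-0.148,"dz":0,"ax":0,"ay":0,"az":2.5,"fingers":-1},{"dx":-0.29,"dy":-0.179,"dz":0,"ax":0,"ay":0,"az":2.84,"fingers":-1},{"dx":-0.34,"dy":-0.21,"dz":0,"ax":0,"ay":0,"az":2.84,"fingers":-1},{"dx":-0.375,"dy":-0.245,"dz":0,"ax":0,"ay":0,"az":2.84,"fingers":-1},{"dx":-0.4,"dy":-0.295,"dz":0,"ax":0,"ay":0,"az":2.84,"fingers":-1},{"dx":-0.41,"dy":-0.345,"dz":0,"ax":0,"ay":0,"az":2.84,"fingers":-1},{"dx":-0.42,"dy":-0.395,"dz":0,"ax":0,"ay":0,"az":2.84,"fingers":-1},{"dx":-0.43,"dy":-0.445,"dz":0,"ax":0,"ay":0,"az":2.84,"fingers":-1},{"dx":-0.44,"dy":-0.495,"dz":0,"ax":0,"ay":0,"az":2.84,"fingers":-1},{"dx":-0.455,"dy":-0.545,"dz":0,"ax":0,"ay":0,"az":2.84,"fingers":-1},{"dx":-0.465,"dy":-0.595,"dz":0,"ax":0,"ay":0,"az":2.84,"fingers":-1},{"dx":-0.478,"dy":-0.64,"dz":0,"ax":0,"ay":0,"az":2.84,"fingers":-1},{"dx":-0.488,"dy":-0.68,"dz":0.02,"ax":0,"ay":0,"az":2.84,"fingers":-1},{"dx":-0.496,"dy":-0.715,"dz":0.05,"ax":0,"ay":0,"az":2.84,"fingers":-1},{"dx":-0.499,"dy":-0.7306,"dz":0.08,"ax":0,"ay":0,"az":2.84,"fingers":-1},{"dx":-0.499,"dy":-0.7306,"dz":0.1,"ax":0,"ay":0,"az":2.84,"fingers":-1}]' 20
python3 - <<'E'
from h import *
p,_=fit();P=pts(p);togo([*P["pl"][:2],.0725],P["l"]);print(bot.read_state()["wrist_force"],bot.read_state()["time"])
for n in("top","side"):
    im,d=bot.read_camera(n);cv2.imwrite(f"pics/{n}2.png",im)
a=cv2.imread("pics/top2.png")[160:260,310:440];b=cv2.imread("pics/side2.png")[140:240,210:310]
cv2.imwrite("pics/m2.png",cv2.resize(np.hstack([a,b]),None,fx=3.4,fy=3.4,interpolation=cv2.INTER_CUBIC))
E
```

```text
time: 4.75
tool_pos: [0.4585, -0.2039, 0.1299]
tcp_rot: [-0.557, -3.091, -0.0]
wrist_force: [0.3, -0.1, 0.0]
width: 0.001
pos [ 0.4585 -0.2039  0.1299] d_tool [-0.0006  0.0013  0.0574]
rot deg [-0.   -0.07 -0.13]
[ 0.33131222 -0.08637569  0.0150318 ] 4.75
```

View pics/m2.png

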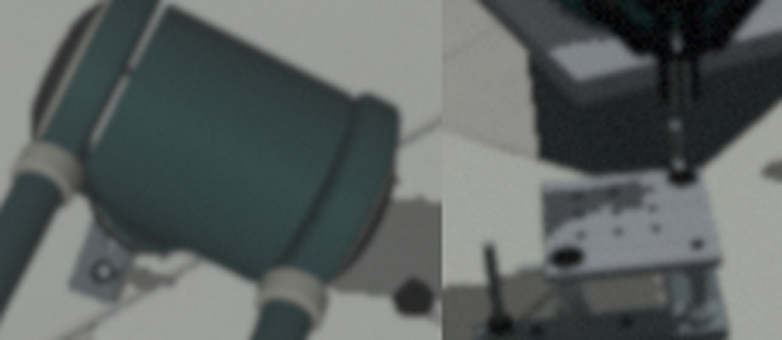

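```bash
cat >> h.py <<'E'
def tilt(k=3,n="side"):
    p,_=fit();P=pts(p);c=bot.get_calibration(n);V=c["view"];R,t=V[:3,:3],V[:3,3]
    D=np.array([bot.read_camera(n)[1] for _ in range(k)]);D=np.where((D>0).all(0),np.median(D,0),0)
    v,u=np.nonzero(D>0);d=D[v,u]
    q=cv2.undistortPoints(np.stack([u,v],-1).reshape(-1,1,2).astype(float),c["intrinsics"],c["distortion"])[:,0]
    W=(np.c_[q*d[:,None],d]-t)@R-P["o"];a,b,z=W@P["l"],W@P["r"],W[:,2]
    e=.0
    m=(a>-.008)&(a<.092)&(b>-.008)&(b<.092)&(z>.035)&(z<.078)&(np.hypot(a-.085,b)>.018)&(np.hypot(a,b-.085)>.016)
    a,b,z=a[m],b[m],z[m];M=np.c_[a*0+1,-a,-b]
    r=least_squares(lambda x:M@x-z,[.07,0,0],loss="soft_l1",f_scale=.001)
    print("plate z0 %.4f tl %.4f tr %.4f n %d rms %.4f"%(*r.x,m.sum(),np.median(abs(r.fun))))
E
python3 -c "
from h import *
tilt()"
python3 -m inch '[{"dx":-0.0005,"dy":0.001,"dz":0.02,"ax":0,"ay":0,"az":0,"fingers":-1},{"dx":-0.0005,"dy":0.001,"dz":0.04,"ax":0,"ay":0,"az":0,"fingers":-1},{"dx":-0.0005,"dy":0.001,"dz":0.053,"ax":0,"ay":0,"az":0,"fingers":-1},{"dx":-0.0005,"dy":0.001,"dz":0.056,"ax":0,"ay":0,"az":0,"fingers":-1},{"dx":-0.0005,"dy":0.001,"dz":0.058,"ax":0,"ay":0,"az":0,"fingers":-1},{"dx":-0.0005,"dy":0.001,"dz":0.06,"ax":0,"ay":0,"az":0,"fingers":-1},{"dx":-0.0005,"dy":0.001,"dz":0.062,"ax":0,"ay":0,"az":0,"fingers":-1},{"dx":-0.0005,"dy":0.001,"dz":0.064,"ax":0,"ay":0,"az":0,"fingers":-1},{"dx":-0.0005,"dy":0.001,"dz":0.064,"ax":0,"ay":0,"az":0,"fingers":-1}]'
python3 -c "
from h import *
tilt();print(bot.read_state()['wrist_force'],bot.read_state()['tool_pos'])"
```

```text
plate z0 0.0693 tl -0.0028 tr -0.0015 n 950 rms 0.0004
time: 6.12
tool_pos: [0.4609, -0.2023, 0.0685]
tcp_rot: [0.553, 3.091, -0.001]
wrist_force: [-1.5, 1.0, 4.3]
width: -0.001
plate z0 0.0692 tl 0.0410 tr -0.0030 n 891 rms 0.0004
[-1.33688079  0.23669535  4.71333478] [ 0.46094385 -0.20227319  0.06847032]
```

```bash

python3 -m inch '[{"dx":0,"dy":0,"dz":0.004,"ax":0,"ay":0,"az":0,"fingers":-1},{"dx":0,"dy":0,"dz":0.006,"ax":0,"ay":0,"az":0,"fingers":-1},{"dx":0,"dy":0,"dz":0.0075,"ax":0,"ay":0,"az":0,"fingers":-1},{"dx":0,"dy":0,"dz":0.0075,"ax":0,"ay":0,"az":0,"fingers":-1}]'
python3 -c "
from h import *
tilt(2);tilt(2);print(bot.read_state()['wrist_force'],bot.read_state()['tool_pos'])"
```

```text
time: 6.78
tool_pos: [0.4605, -0.2021, 0.0611]
tcp_rot: [0.553, 3.092, -0.0]
wrist_force: [-3.2, 0.9, 6.8]
width: 0.002
plate z0 0.0692 tl 0.1290 tr -0.0023 n 764 rms 0.0003
plate z0 0.0692 tl 0.1288 tr -0.0035 n 764 rms 0.0004
[-3.16977244  0.89960371  7.41604825] [ 0.46045522 -0.20206844  0.06120124]
```

```bash

python3 -m inch '[{"dx":0,"dy":0,"dz":-0.0007,"ax":0,"ay":0,"az":0,"fingers":-1},{"dx":0,"dy":0,"dz":-0.0007,"ax":0,"ay":0,"az":0,"fingers":-1}]'
python3 - <<'E'
from h import *
tilt(3);print(bot.read_state()['wrist_force'],bot.read_state()['tool_pos'])
A,D=bot.read_camera("top");print((D[236:243,335:345]*1000).round())
im=bot.read_camera("side")[0];cv2.imwrite("pics/m3.png",cv2.resize(im[165:235,215:305],None,fx=8,fy=8,interpolation=cv2.INTER_CUBIC))
E
```

```text
time: 7.22
tool_pos: [0.4605, -0.2021, 0.0624]
tcp_rot: [0.553, 3.092, -0.0]
wrist_force: [-2.5, 1.1, 6.5]
width: -0.001
plate z0 0.0693 tl 0.1145 tr -0.0016 n 789 rms 0.0004
[-1.42990641  0.23460975  7.30679892] [ 0.46050818 -0.20214154  0.06241543]
[[936. 937. 939. 893. 893. 892. 896. 937. 935. 937.]
 [939. 938. 894. 895. 896. 894. 889. 891. 937. 937.]
 [934. 896. 892. 891. 861. 861. 861. 894. 895. 934.]
 [933. 896. 893. 886. 862. 862. 860. 862. 894. 936.]
 [935. 894. 892. 893. 866. 858. 861. 892. 890. 939.]
 [936. 931. 889. 894. 895. 893. 890. 891. 936. 936.]
 [934. 936. 930. 894. 889. 890. 890. 937. 935. 934.]]
```

View pics/m3.png

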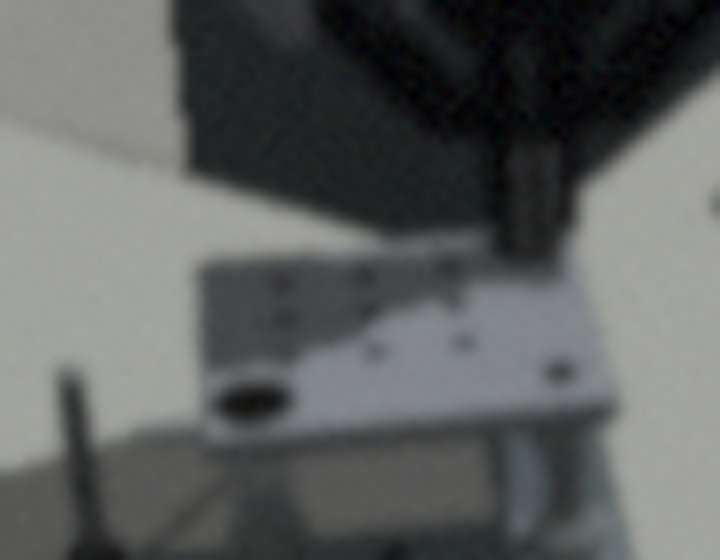

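```bash

python3 -m inch '[{"dx":0,"dy":0,"dz":0.0008,"ax":0,"ay":0,"az":0,"fingers":-1},{"dx":0,"dy":0,"dz":0.0011,"ax":0,"ay":0,"az":0,"fingers":-1},{"dx":0,"dy":0,"dz":0.0011,"ax":0,"ay":0,"az":0,"fingers":-1}]'
python3 - <<'E'
from h import *
tilt(3);print(bot.read_state()['wrist_force'],bot.read_state()['tool_pos'])
E
```

```text
time: 7.85
tool_pos: [0.4605, -0.2021, 0.0617]
tcp_rot: [0.553, 3.092, -0.0]
wrist_force: [-3.0, 1.6, 7.7]
width: -0.002
plate z0 0.0692 tl 0.1231 tr -0.0038 n 779 rms 0.0003
[-2.96444218  0.78582059  7.38179835] [ 0.46043811 -0.20208704  0.06171682]
```

Corrected tilt is about 0.126, so the pointer is at about 50.4 mm. I'll hold here for a little over 2 s.

```bash

python3 -m inch '[{"dx":0,"dy":0,"dz":0.0004,"ax":0,"ay":0,"az":0,"fingers":-1},{"dx":0,"dy":0,"dz":0.0004,"ax":0,"ay":0,"az":0,"fingers":-1},{"dx":0,"dy":0,"dz":0.0004,"ax":0,"ay":0,"az":0,"fingers":-1},{"dx":0,"dy":0,"dz":0.0004,"ax":0,"ay":0,"az":0,"fingers":-1},{"dx":0,"dy":0,"dz":0.0004,"ax":0,"ay":0,"az":0,"fingers":-1},{"dx":0,"dy":0,"dz":0.0004,"ax":0,"ay":0,"az":0,"fingers":-1},{"dx":0,"dy":0,"dz":0.0004,"ax":0,"ay":0,"az":0,"fingers":-1},{"dx":0,"dy":0,"dz":0.0004,"ax":0,"ay":0,"az":0,"fingers":-1},{"dx":0,"dy":0,"dz":0.0004,"ax":0,"ay":0,"az":0,"fingers":-1},{"dx":0,"dy":0,"dz":0.0004,"ax":0,"ay":0,"az":0,"fingers":-1},{"dx":0,"dy":0,"dz":0.0004,"ax":0,"ay":0,"az":0,"fingers":-1},{"dx":0,"dy":0,"dz":0.0004,"ax":0,"ay":0,"az":0,"fingers":-1},{"dx":0,"dy":0,"dz":0.0004,"ax":0,"ay":0,"az":0,"fingers":-1},{"dx":0,"dy":0,"dz":0.0004,"ax":0,"ay":0,"az":0,"fingers":-1},{"dx":0,"dy":0,"dz":0.0004,"ax":0,"ay":0,"az":0,"fingers":-1},{"dx":0,"dy":0,"dz":0.0004,"ax":0,"ay":0,"az":0,"fingers":-1}]'
python3 - <<'E'
from h import *
tilt(3);print(bot.read_state()['wrist_force'],bot.read_state()['tool_pos'])
E
```

```text
time: 10.0
tool_pos: [0.4605, -0.2021, 0.0618]
tcp_rot: [0.553, 3.092, -0.0]
wrist_force: [-2.6, 0.9, 8.0]
width: -0.005
plate z0 0.0692 tl 0.1211 tr -0.0029 n 778 rms 0.0003
[-3.41746978  1.64452922  7.39012216] [ 0.46048241 -0.20210585  0.06181877]
```

```bash

python3 -m inch '[{"dx":0,"dy":0,"dz":-0.0005,"ax":0,"ay":0,"az":0,"fingers":-1},{"dx":0,"dy":0,"dz":-0.0015,"ax":0,"ay":0,"az":0,"fingers":-1},{"dx":0,"dy":0,"dz":-0.0025,"ax":0,"ay":0,"az":0,"fingers":-1},{"dx":0,"dy":0,"dz":-0.0035,"ax":0,"ay":0,"az":0,"fingers":-1},{"dx":0,"dy":0,"dz":-0.0045,"ax":0,"ay":0,"az":0,"fingers":-1},{"dx":0,"dy":0,"dz":-0.0055,"ax":0,"ay":0,"az":0,"fingers":-1},{"dx":0,"dy":0,"dz":-0.0065,"ax":0,"ay":0,"az":0,"fingers":-1},{"dx":0,"dy":0,"dz":-0.0075,"ax":0,"ay":0,"az":0,"fingers":-1},{"dx":0,"dy":0,"dz":-0.0085,"ax":0,"ay":0,"az":0,"fingers":-1},{"dx":0,"dy":0,"dz":-0.0095,"ax":0,"ay":0,"az":0,"fingers":-1},{"dx":0,"dy":0,"dz":-0.0105,"ax":0,"ay":0,"az":0,"fingers":-1},{"dx":0,"dy":0,"dz":-0.0115,"ax":0,"ay":0,"az":0,"fingers":-1},{"dx":0,"dy":0,"dz":-0.0125,"ax":0,"ay":0,"az":0,"fingers":-1},{"dx":0,"dy":0,"dz":-0.0135,"ax":0,"ay":0,"az":0,"fingers":-1},{"dx":0,"dy":0,"dz":-0.0145,"ax":0,"ay":0,"az":0,"fingers":-1},{"dx":0,"dy":0,"dz":-0.016,"ax":0,"ay":0,"az":0,"fingers":-1},{"dx":0,"dy":0,"dz":-0.018,"ax":0,"ay":0,"az":0,"fingers":-1},{"dx":0,"dy":0,"dz":-0.022,"ax":0,"ay":0,"az":0,"fingers":-1}]'
python3 -m inch '[{"dx":0,"dy":0,"dz":-0.02,"ax":0,"ay":0,"az":0,"fingers":-1},{"dx":0,"dy":0,"dz":-0.05,"ax":0,"ay":0,"az":0,"fingers":-1},{"dx":0,"dy":0,"dz":-0.09,"ax":0,"ay":0,"az":0,"fingers":-1},{"dx":0,"dy":0,"dz":-0.12,"ax":0,"ay":0,"az":0,"fingers":-1},{"dx":0,"dy":0,"dz":-0.12,"ax":0,"ay":0,"az":0,"fingers":-1},{"dx":0,"dy":0,"dz":-0.12,"ax":0,"ay":0,"az":0,"fingers":-1}]'
python3 - <<'E'
from h import *
tilt(3);s=bot.read_state();print(s['wrist_force'],s['tool_pos'],abs(s['joint_vel']).max(),s["time"])
im=bot.read_camera("side")[0];cv2.imwrite("pics/m4.png",cv2.resize(im[130:330,200:400],None,fx=3,fy=3))
E
```

```text
time: 12.4
tool_pos: [0.4604, -0.2021, 0.0839]
tcp_rot: [-0.553, -3.092, 0.0]
wrist_force: [0.6, 1.1, -0.3]
width: -0.0
time: 13.15
tool_pos: [0.4599, -0.2018, 0.2032]
tcp_rot: [-0.553, -3.091, -0.0]
wrist_force: [0.5, -0.2, -0.5]
width: -0.002
plate z0 0.0693 tl -0.0035 tr -0.0003 n 947 rms 0.0004
[ 0.20344124  0.9394724  -0.73776949] [ 0.45932154 -0.20152214  0.20212025] 0.003398641641355085 13.3
```

View pics/m4.png

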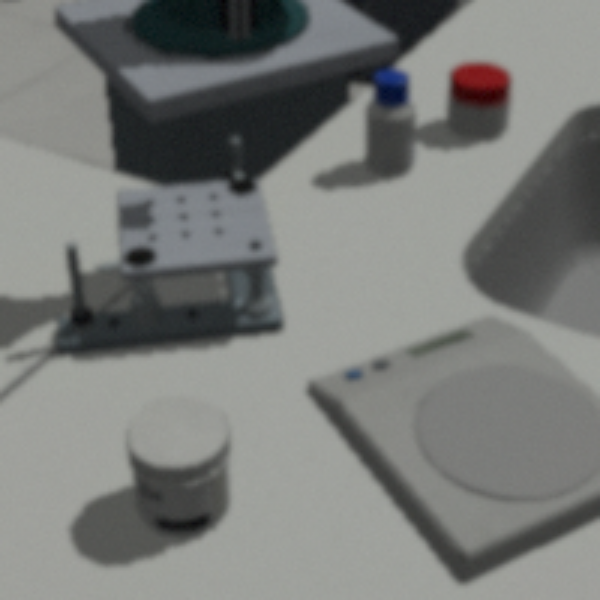

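The plate is level again at about (190,225) in the crop. The bottle, jar and cup are standing where they were, and the hand is clear.

```bash
python3 -c "
from workcell import bot
print(bot.finish_job())"
```

```text
the job is handed in; nothing more can be done
None
```

I pressed the left corner, held it level with its collar for just over 2 s, eased it back up at about 8 mm/s, and handed the job in at about 13 s. The right post's collar was the one parked at the foot.

- **Collar height:** depth put the collar's middle at about 50.7 mm, and a fit to its shadow gave about 49.8 mm. Those two disagree by about 1 mm, and I never saw the pointer against the collar directly. The level is therefore worked out from depth.
- **Pointer during the hold:** I measured it from the plate's tilt at about 50.4–50.6 mm, with about 7.5 N on the fingertips.
- **Overshoot:** before the hold I went slightly too deep, to about 49.7 mm. That is up to 1 mm below the depth estimate for about half a second. I corrected to about 51.4 mm, then settled at the holding height.
- **Last checks:** the plate tilt is back to its starting reading and the right corner showed no tilt throughout. The bottle, jar and cup look unmoved, and the hand was clear at z = 0.20 m and touching nothing.

One move call was refused for incomplete rows, and nothing moved.

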